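# Lay the breakfast tray

## Robot

A 6-joint arm with a two-finger parallel gripper is mounted at the origin on the work surface. World frame = base frame: x ahead of the robot, y to its left, z up, the work surface at z = 0. Lengths are in mm, angles in rad, forces in N, time in s.
With the tool pointing down it reaches from about 200 to 875 mm from the base axis. Payload 3.4 kg.
Tool frame: the origin (TCP) lies at the very end of the fingers, on their centre line; the grasp point (between the pads) lies 19 mm behind it (r.pinch_z is the distance from the TCP to the grasp point, in mm); z points along the fingers, y is the line along which they close (so a half turn about z gives the same grasp; the last joint's range is limited). The gripper opens to 94 mm and grips with 3 to 60 N. Pads are 16 mm wide; open, the fingers measure 119 mm over their backs; the gripper's body (75 mm by 177 mm) begins 78 mm behind the grasp point.
Start: joints at [-1.276, 0.276, 1.505, -0, 1.361, -0.121], TCP at [232.259, -526.043, 205.493] pointing down, gripper open.
Joint ranges: [-2.89, 2.89], [-0.75, 2.08], [0.22, 2.7], [-1.18, 4.32], [0.11, 2.71], [-2.7, 2.7]. Speed limits (rad/s): [2.57, 2.57, 3.14, 3.14, 3.14, 3.14].

## Interface

Orientations are given as [roll, pitch, yaw] about the fixed x, y, z axes, in that order (R = Rz(yaw) Ry(pitch) Rx(roll)).
In Python, from workcell import r gives the robot as it stands. The module is installed in compiled form; this text tells all that it offers.
- The arm moves only by the tool step_arm, never from a script. Its argument "moves" is a list of rows, each a list of 6 numbers: the shift along the tool's x, y, z in units of 30 mm (1.0 is 30 mm), then the turn, a rotation vector about the tool's x, y, z in degrees. In form: [[x, y, z, ax, ay, az], ...]. A call has 1 to 20 rows; each row shifts and turns the commanded pose from where the row before left it, along the tool's axes as they then stand; what a row does not reach is not made up. A row lasts 1/8 s, in which the tool goes at most 62.5 mm and 10.7 degrees, less where a joint would pass 70% of its speed; a pose out of reach is approached as far as the arm can. A call is refused whole if a number of a shift passes 1 or a number of a turn 10.7, either way. A call with a gripper value outside its range is refused whole. "gripper" is the closure, from 0 (fully open) to 1 (shut), set as the call begins (left out, the last holds). The fingers move at their own pace and stop on an object; "newtons" is the grip in N (left out, the last holds). Time passes only in rows, so rows that do not move let the fingers close. It gives the time, the measured TCP pose, the force, the opening and the grip force at its end, in the units of the state.
- r.get_state(): the state, without advancing time (a new reading comes with each control period).
- r.capture(name): name is "scene" or "side" or "wrist"; returns a dict with "image" (480x640x3 uint8, blue, green, red), "depth" (480x640 float32, mm along the optical axis (not along the pixel's ray), 0 where there is no reading), "mtx" (3x3 intrinsics, pixels), "D" ([k1, k2, p1, p2, k3] as OpenCV has them; the pictures are not rectified), "extrinsics" (4x4, takes a point from camera to world coordinates); the wrist camera has in their place "tool_from_camera" (4x4, takes a point from camera to tool coordinates, whose origin is the TCP and whose axes are the flange's). Camera axes: x right, y down, z forward; pixel columns grow to the right and rows downward; lengths in mm; the calibration is good to about 2 mm. A picture is of the moment at which its call begins: read the wrist's pose just before it.
- r.job_done(): hands the job in; it is judged then, once.
Trained networks look in a picture, given as the dict that the camera call returned (one of the last four; its "shot" number tells which), for a name from the list of things; names that differ only in an ending like _2 or _b are one class to them, and where a whole thing is asked for, a point or a joint stands for the part that bears it (a point fixed in the world has none). Each returns a list of dicts, best first, with "conf" (0 to 1); they miss things now and then, are a little off and sometimes report something else, mostly with a low value. They report only what shows in the picture. A call takes as long as a camera call.
- r.silhouettes(picture, label): "pixels" (480x640 bool, what is visible of it) and "rect" ([centre column, centre row, width, height] in pixels, round what is visible of it).
The state is a dict: "clock": time; "joint_positions": joint angles; "qvel": joint speeds; "effort": joint torques, N m; "tcp_pos": TCP position; "tool_rot": TCP orientation; "contact_force": force on the tool from outside, world axes, zero at the start; "torque": the same for the moment, N m; "gripper_width": finger opening in mm; "grasp_force": force on a finger pad.
Only numpy, scipy, OpenCV 4.12 (cv2) and the standard library are available. Lean on these libraries where they do the work, as an engineer would, in place of code of your own. Each camera call takes 0.05 s, during which the arm holds its last target. There are 200 camera calls.

## Task

Lay the guest's breakfast tray: stand the blue coffee cup on its saucer, the orange soda bottle on the cork coaster, the almond panettone on the white plate and the jar of red jam in the small terracotta dish, each upright and well centred. Set each thing down gently, without dropping or tipping it, and do not shove the dishes out of their places on the tray. The yellow soda and the chocolate panettone are not part of the order: leave them standing where they are.

Things in the scene. Friction and masses are not known exactly. Their poses are not given: they have to be found in the camera images.
- cup: The coffee cup: blue glazed ceramic, empty, 58 mm high, foot 38 mm across, outside 57 mm at 24 mm height widening to 62 mm at the rim, wall 3.5 mm, mass about 0.15 kg; a loop handle on its own +y side reaches to 55 mm from the axis; grip it across its own x. Stands upright on the counter, at any yaw. Origin: centre of the underside, z up.
- orange_bottle: The orange soda: closed bottle 160 mm high, orange drink and orange cap, cream label with an orange band, mass about 0.3 kg. Body 55 mm in diameter up to 82 mm height, shoulder tapering to a straight neck 27 mm in diameter from 116 to 150 mm height, cap 30 mm in diameter from 150 to 160 mm. Stands upright on the counter beside the tray. Origin: centre of the underside, z up.
- almond_panettone: The almond panettone: single-portion cake in a stiff brown paper mould, pale golden dome with cream almond flakes. Mould 56 mm in diameter, 40 mm high; dome 60 mm at its widest at 46 mm height, top at 65 mm; about 0.12 kg. Stands upright on the counter beside the tray. Origin: centre of the underside, z up.
- jam_jar: The portion jar of red jam: 44 mm in diameter, 50 mm high, with a white lid (top 12 mm) that has a red spot; dark red jam, white paper label; about 0.09 kg. Stands upright on the counter beside the tray. Origin: centre of the underside, z up.
- lemon_bottle: Look-alike, stays where it is: bottle of the same shape and size as the orange soda (55 mm diameter, 160 mm high), but with yellow drink and yellow cap; loose. Stands on the counter beside the tray. Origin: centre of the underside, z up.
- choc_panettone: Look-alike, stays where it is: panettone of the same shape and size as the almond one (60 mm diameter, 65 mm high), but with a dark chocolate-brown dome; loose. Stands on the counter beside the tray. Origin: centre of the underside, z up.
- saucer: The cup's saucer: blue glazed ceramic, 120 mm across, 15 mm high at the rim, with a flat inner floor about 70 mm across, 6 mm above its underside; loose, 0.17 kg. It stands on the dark grey serving tray. Saucer, plate, jam dish and coaster stand there in two rows of two, 136 mm apart one way and 170 mm the other; which is where changes. Origin: centre of the underside, z up.
- plate: The cake plate: white ceramic, 128 mm across, 14 mm high at the rim, flat inner floor about 90 mm across, 6 mm above its underside; loose, 0.24 kg; on the tray. The tray is 300 x 360 mm, fixed to the counter, its floor 8 mm and its rim 18 mm above the counter. Origin: centre of the underside, z up.
- jam_dish: The jam dish: small reddish-brown terracotta dish, 88 mm across, 16 mm high at the rim, flat inner floor about 62 mm across, 6 mm above its underside; loose, 0.11 kg; on the tray. Origin: centre of the underside, z up.
- coaster: The bottle coaster: square cork mat 94 x 94 mm, 6 mm thick, flat top; loose, 0.08 kg; on the tray. Origin: centre of the underside, z up.

How it is judged (in metres and radians):
At the end, for the whole second after the job is handed in: Cup on saucer, orange bottle on coaster, almond panettone on plate, jam jar in jam dish: each within 13 mm of its centre, resting on it (height 4 mm), upright within 0.1 rad, at rest. The four dishes flat and within 30 mm of their start; the two look-alikes upright within 30 mm of theirs (horizontal distance between cup and saucer below 0.013 m and z of cup in the frame of saucer between 0.002 and 0.01 m and angle between each of cup, orange_bottle, almond_panettone, jam_jar, lemon_bottle, choc_panettone's own z axis and vertical below 0.1 rad and linear speed of each of cup, orange_bottle, almond_panettone, jam_jar below 0.02 m/s and distance of each of saucer, coaster, plate, jam_dish, lemon_bottle, choc_panettone from where it was at the start of the episode below 0.03 m and angle between each of saucer, coaster, plate, jam_dish's own z axis and vertical below 0.06 rad and horizontal distance between orange_bottle and coaster below 0.013 m and z of orange_bottle in the frame of coaster between 0.002 and 0.01 m and horizontal distance between almond_panettone and plate below 0.013 m and z of almond_panettone in the frame of plate between 0.002 and 0.01 m and horizontal distance between jam_jar and jam_dish below 0.013 m and z of jam_jar in the frame of jam_dish between 0.002 and 0.01 m); the robot touches nothing.
It fails at once if the yellow bottle or the chocolate panettone is moved more than 30 mm or lifted (distance of any of lemon_bottle, choc_panettone from where it was at the start of the episode above 0.03 m).
It fails at once if the saucer, plate, jam dish or coaster is shoved more than 30 mm from its place (distance of any of saucer, plate, jam_dish, coaster from where it was at the start of the episode above 0.03 m).
It fails at once if a thing is dropped (out of the fingers faster than 0.7 m/s, a fall of some 25 mm) ((linear speed of cup above 0.7 m/s and contact force between the fingers and cup below 0.05 N) or (linear speed of orange_bottle above 0.7 m/s and contact force between the fingers and orange_bottle below 0.05 N) or (linear speed of almond_panettone above 0.7 m/s and contact force between the fingers and almond_panettone below 0.05 N) or (linear speed of jam_jar above 0.7 m/s and contact force between the fingers and jam_jar below 0.05 N)).
It fails at once if a thing is tipped over (more than 60 degrees) (angle between any of cup, orange_bottle, almond_panettone, jam_jar's own z axis and vertical above 1.05 rad).
It also fails if it takes over 120 s, if anything falls off the work surface, if the arm or the gripper's body presses on something with over 40 N, if the wrist force passes 120 N, or if a joint passes its speed limit or range.

## Working session

There is one attempt and no reset: what is moved stays moved. The work goes in short steps, Python scripts to look and compute and a tool call to move; the robot and the scene stay as the last step left them, time stands still between calls to the robot, and variables do not carry over. Pictures are saved under pics/ and viewed, at most 14 in all, crops included, and the job is handed in when it is done.

Besides the shell and the picture viewer there is one more tool, called after ">>>" as name(argument=value, ...), one argument or row to a line, values as JSON. step_arm: Moves the arm, as the interface text tells. Its arguments: {"type":"object","properties":{"moves":{"type":"array","items":{"type":"array","items":{"type":"number"}}},"gripper":{"type":"number"},"newtons":{"type":"number"}},"required":["moves"]}

```bash
mkdir -p pics
cat > h.py <<'E'
import numpy as np, cv2
from scipy.spatial.transform import Rotation as R
from workcell import r
def pts(c, mask, T):
    v,u=np.nonzero(mask&(c["depth"]>0)); z=c["depth"][v,u]
    n=cv2.undistortPoints(np.stack([u,v],1).astype(np.float64)[:,None],c["mtx"],c["D"])[:,0]
    p=np.c_[n*z[:,None],z]
    return p@T[:3,:3].T+T[:3,3]
def circ(p):
    A=np.c_[2*p[:,:2],np.ones(len(p))]; s=np.linalg.lstsq(A,(p[:,:2]**2).sum(1),rcond=None)[0]
    return s[:2],np.sqrt(s[2]+s[0]**2+s[1]**2)
def rotmat(s):
    a=np.array(s["tool_rot"]); return R.from_euler("xyz",a).as_matrix()
E
cat > a.py <<'E'
from h import *
s=r.get_state(); print(s)
N="cup orange_bottle almond_panettone jam_jar lemon_bottle choc_panettone saucer plate jam_dish coaster".split()
for cam in ["scene","side"]:
    c=r.capture(cam); cv2.imwrite(f"pics/{cam}0.png",c["image"]); print(cam,c["extrinsics"].round(2).tolist())
    for n in N:
        for d in r.silhouettes(c,n)[:2]:
            p=pts(c,d["pixels"],c["extrinsics"])
            if len(p)<20: print(n,d["conf"],"few");continue
            lo,hi=np.percentile(p,[2,98],axis=0); top=p[p[:,2]>hi[2]-6]
            print(n,round(d["conf"],2),np.round(d["rect"]),"mid",((lo+hi)/2).round(),"lo",lo.round(),"hi",hi.round(),"topmid",((top.min(0)+top.max(0))/2).round())
E
python3 a.py
```

```text
{'clock': 0.0, 'joint_positions': array([-1.27596727e+00,  2.76555977e-01,  1.50610190e+00, -5.42456695e-05,
        1.36068070e+00, -1.20967347e-01]), 'qvel': array([-0.00081868,  0.00017366, -0.00126202, -0.00076473,  0.00049993,
        0.00099795]), 'effort': array([ 1.50887245e-04, -4.04582584e+01, -2.37224972e+01,  7.03963498e-02,
        3.44783929e-02, -1.23433551e-04]), 'tcp_pos': array([ 232.08338702, -525.47344654,  204.6394321 ]), 'tool_rot': array([-3.13985309e+00, -1.58039658e-04,  4.15807624e-01]), 'contact_force': array([-0.30506369,  0.48594602, -0.12867605]), 'torque': array([ 0.03885128,  0.00842785, -0.02316845]), 'grasp_force': 0.0, 'gripper_width': 93.63615386148476}
scene [[-0.41, 0.52, -0.74, 1375.52], [0.91, 0.24, -0.33, 372.62], [0.01, -0.82, -0.58, 693.16], [0.0, 0.0, 0.0, 1.0]]
cup 0.86 [249. 198.  21.  26.] mid [ 429. -302.   29.] lo [ 389. -332.   -1.] hi [ 469. -272.   58.] topmid [ 419. -301.   56.]
cup 0.73 [317. 238.  46.  26.] mid [485. -58.  13.] lo [ 440. -103.   10.] hi [530. -13.  16.] topmid [485. -58.  14.]
orange_bottle 0.74 [187. 189.  26.  
[... 2429 characters left out ...]
.] mid [582. 301.  84.] lo [563. 277.   7.] hi [601. 324. 161.] topmid [591. 296. 159.]
choc_panettone 0.25 [355. 263.  64.  47.] mid [481. -61.  12.] lo [ 435. -108.    8.] hi [526. -14.  17.] topmid [481. -60.  15.]
saucer 0.86 [305. 228.  58.  38.] mid [619. -64.  17.] lo [ 566. -118.   10.] hi [672. -10.  24.] topmid [618. -63.  22.]
plate 0.61 [302. 311.  68.  53.] mid [476. 102.  17.] lo [419.  47.  12.] hi [532. 158.  23.] topmid [476. 103.  22.]
jam_dish 0.55 [248. 274.  46.  38.] mid [611. 109.  19.] lo [572.  71.  12.] hi [650. 148.  26.] topmid [611. 108.  23.]
coaster 0.8 [353. 261.  68.  49.] mid [480. -60.  13.] lo [ 434. -105.    9.] hi [527. -14.  17.] topmid [481. -60.  15.]
```

View pics/scene0.png

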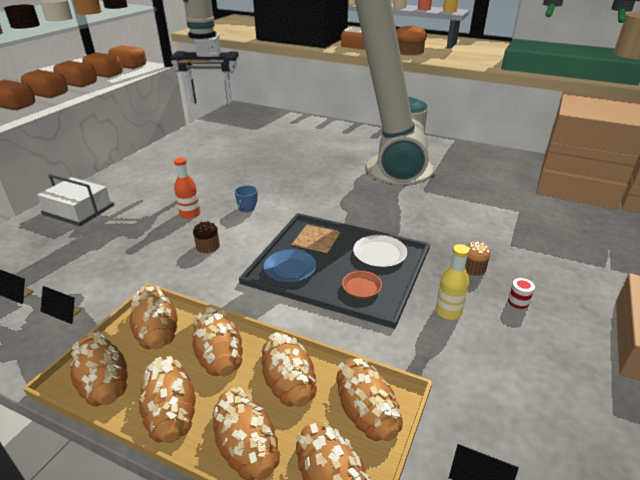

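View pics/side0.png

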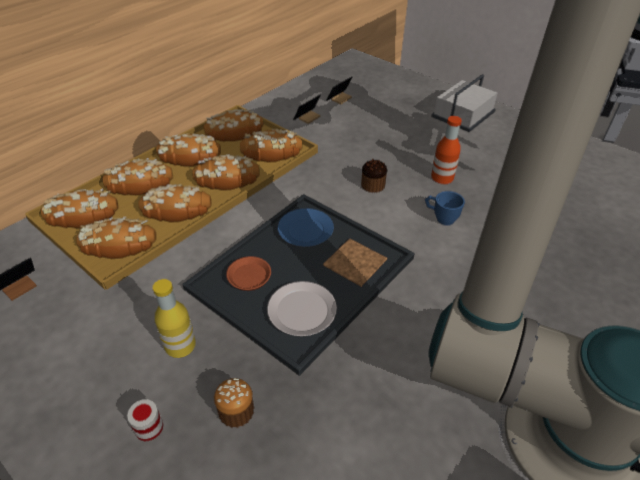

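```bash
cat > w.py <<'E'
from h import *
c=r.capture("wrist"); print(c["tool_from_camera"].round(2).tolist()); print(c["mtx"].round(1).tolist())
E
python3 w.py
```

```text
[[0.0, -0.97, -0.25, 73.49], [1.0, 0.0, 0.0, -0.41], [0.0, -0.25, 0.97, -178.96], [0.0, 0.0, 0.0, 1.0]]
[[346.2, 0.0, 317.3], [0.0, 346.2, 236.6], [0.0, 0.0, 1.0]]
```

The networks' labels match both pictures. In the scene view:
- cup (247,198), with its handle towards +x
- orange bottle (187,190)
- almond panettone (478,257)
- jam jar (522,294)
- coaster (316,238)
- saucer (290,265)
- plate (380,251)
- jam dish (361,285)

I'll start with the cup.

>>> step_arm(
  moves=[
    [0,0,0,0,0,8],
    [0,0,0,0,0,8],
    [0,0,0,0,0,7.8],
    [0.78,-0.93,0,0,0,0],
    [0.78,-0.93,0,0,0,0],
    [0.78,-0.93,0,0,0,0],
    [0.78,-0.93,0,0,0,0],
    [0.78,-0.93,0,0,0,0],
    [0.78,-0.93,0,0,0,0],
    [0.78,-0.93,0,0,0,0],
    [0.78,-0.93,0,0,0,0],
    [0,0,0,0,0,0],
    [0,0,0,0,0,0],
  ],
  gripper=0,
)

```text
clock: 2.78
tcp_pos: [419.1, -303.2, 205.5]
tool_rot: [3.141, 0.0, 0.001]
contact_force: [0.5, 0.1, -0.1]
gripper_width: 94.1
grasp_force: 0.0
```

```bash
cat > look.py <<'E'
import sys
from h import *
# look.py label pic : horizontal extents by height layer, from wrist
s=r.get_state(); c=r.capture("wrist")
W=np.eye(4); W[:3,:3]=rotmat(s); W[:3,3]=s["tcp_pos"]
T=W@c["tool_from_camera"]
if len(sys.argv)>2: cv2.imwrite(f"pics/{sys.argv[2]}.png",c["image"])
print("tcp",np.round(s["tcp_pos"],1),"rot",np.round(s["tool_rot"],3),"t",round(s["clock"],2))
for n in sys.argv[1].split(","):
    for d in r.silhouettes(c,n)[:1]:
        p=pts(c,d["pixels"],T); 
        if len(p)<30: print(n,"few"); continue
        zt=np.percentile(p[:,2],98); t=p[p[:,2]>zt-5]
        (cx,cy),rad=cv2.minEnclosingCircle(t[:,:2].astype(np.float32))
        print(n,round(d["conf"],2),np.round(d["rect"]),"top z",zt.round(),"lo",np.percentile(t,1,axis=0).round(),"hi",np.percentile(t,99,axis=0).round(),"encl",round(cx,1),round(cy,1),"r",round(rad,1),"fit",circ(t))
E
python3 look.py cup w1
```

```text
tcp [ 419.1 -303.2  205.5] rot [3.141e+00 0.000e+00 1.000e-03] t 2.77
cup 0.77 [319. 211.  60.  84.] top z 58.0 lo [ 390. -335.   54.] hi [ 449. -275.   59.] encl 418.9 -304.4 r 30.9 fit (array([ 419.22229122, -304.40251215]), np.float64(28.692488400223002))
```

View pics/w1.png

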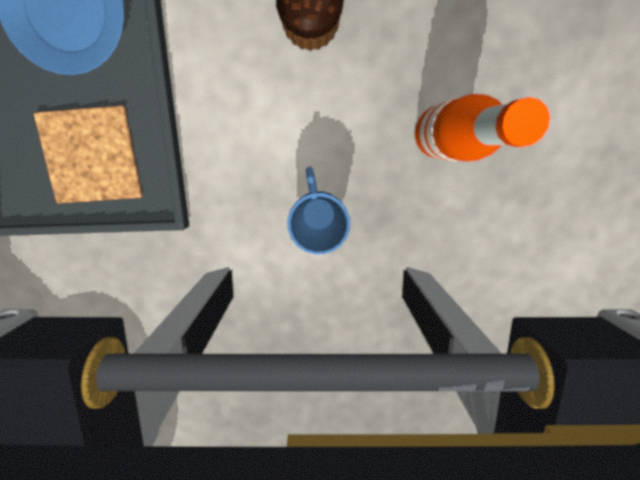

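The wrist view shows the cup at (319,222), with its handle pointing up the picture (+x, about 10° off). The grip across y is clear.

>>> step_arm(
  moves=[
    [0,0.03,0.9,0,0,0],
    [0,0,0.9,0,0,0],
    [0,0,0.9,0,0,0],
    [0,0,0.9,0,0,0],
    [0,0,0.9,0,0,0],
    [0,0,0.9,0,0,0],
    [0,0,0.5,0,0,0],
    [0,0,0.45,0,0,0],
    [0,0,0,0,0,0],
  ],
)

```text
clock: 4.0
tcp_pos: [418.9, -303.7, 14.4]
tool_rot: [-3.141, 0.001, -0.0]
contact_force: [-0.3, 0.3, -0.4]
gripper_width: 94.0
grasp_force: 0.0
```

>>> step_arm(
  moves=[
    [0,0,0,0,0,0],
    [0,0,0,0,0,0],
    [0,0,0,0,0,0],
    [0,0,0,0,0,0],
    [0,0,0,0,0,0],
    [0,0,0,0,0,0],
    [0,0,0,0,0,0],
    [0,0,0,0,0,0],
  ],
  gripper=1,
  newtons=20,
)

```text
clock: 5.0
tcp_pos: [419.7, -304.1, 15.3]
tool_rot: [3.141, -0.001, 0.0]
contact_force: [-0.1, -0.8, 5.0]
gripper_width: 61.1
grasp_force: 20.0
```

>>> step_arm(
  moves=[
    [0,0,-0.5,0,0,0],
    [0,0,-1,0,0,0],
    [0,0,-1,0,0,0],
    [0,0,-1,0,0,0],
    [0.74,-0.89,0,0,0,0],
    [0.74,-0.89,0,0,0,0],
    [0.74,-0.89,0,0,0,0],
    [0.74,-0.89,0,0,0,0],
    [0.74,-0.89,0,0,0,0],
    [0.74,-0.89,0,0,0,0],
    [0.74,-0.89,0,0,0,0],
    [0.74,-0.89,0,0,0,0],
    [0.74,-0.89,0,0,0,0],
    [0,0,0,0,0,0],
    [0,0,0,0,0,0],
  ],
)

```text
clock: 6.88
tcp_pos: [618.0, -63.3, 119.7]
tool_rot: [3.141, 0.002, 0.001]
contact_force: [0.3, -0.3, -1.9]
gripper_width: 61.4
grasp_force: 20.0
```

```bash
python3 look.py saucer,cup w2
```

```text
tcp [618.  -63.3 119.7] rot [3.141e+00 2.000e-03 1.000e-03] t 6.88
saucer 0.74 [318. 218. 146. 109.] top z 23.0 lo [ 590. -122.   18.] hi [676.  -6.  24.] encl 619.0 -63.7 r 59.6 fit (array([619.60841997, -63.81707497]), np.float64(52.52119483832932))
cup 0.84 [317. 272. 135. 158.] top z 163.0 lo [601. -93. 158.] hi [648. -33. 163.] encl 616.9 -63.1 r 31.4 fit (array([618.32997916, -63.21409505]), np.float64(28.529277118307476))
```

View pics/w2.png

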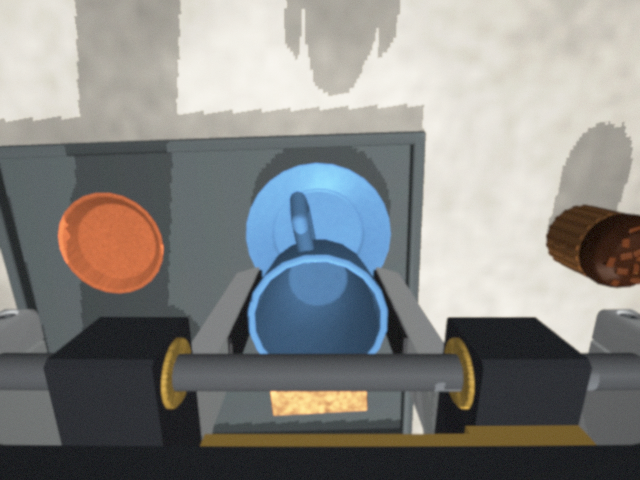

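The cup hangs upright over the saucer (saucer centre near (318,225) in the picture) and is centred within about 1 mm. I'll lower it now.

>>> step_arm(
  moves=[
    [0.04,0,0.7,0,0,0],
    [0,0,0.7,0,0,0],
    [0,0,0.7,0,0,0],
    [0,0,0.4,0,0,0],
    [0,0,0.2,0,0,0],
    [0,0,0.1,0,0,0],
    [0,0,0.1,0,0,0],
    [0,0,0.04,0,0,0],
    [0,0,0,0,0,0],
    [0,0,0,0,0,0],
  ],
)

```text
clock: 8.28
tcp_pos: [620.4, -63.3, 32.0]
tool_rot: [3.141, -0.0, 0.001]
contact_force: [0.5, 0.3, -1.7]
gripper_width: 60.9
grasp_force: 20.0
```

>>> step_arm(
  moves=[
    [0,0,0.04,0,0,0],
    [0,0,0.03,0,0,0],
    [0,0,0,0,0,0],
    [0,0,0,0,0,0],
  ],
)

```text
clock: 8.78
tcp_pos: [620.3, -63.3, 29.6]
tool_rot: [3.142, -0.0, 0.0]
contact_force: [-0.3, 0.8, -1.3]
gripper_width: 61.3
grasp_force: 20.0
```

>>> step_arm(
  moves=[
    [0,0,0.04,0,0,0],
    [0,0,0,0,0,0],
    [0,0,0,0,0,0],
  ],
)

```text
clock: 9.15
tcp_pos: [620.6, -63.4, 29.4]
tool_rot: [3.141, -0.001, 0.001]
contact_force: [-1.8, 0.9, 5.9]
gripper_width: 61.3
grasp_force: 20.0
```

>>> step_arm(
  moves=[
    [0,0,0,0,0,0],
    [0,0,0,0,0,0],
    [0,0,0,0,0,0],
    [0,0,0,0,0,0],
    [0,0,0,0,0,0],
    [0,0,0,0,0,0],
  ],
  gripper=0,
)

```text
clock: 9.9
tcp_pos: [620.3, -63.3, 28.4]
tool_rot: [3.142, 0.0, 0.0]
contact_force: [0.5, 0.3, 0.2]
gripper_width: 93.9
grasp_force: 0.0
```

>>> step_arm(
  moves=[
    [0,0,-0.4,0,0,0],
    [0,0,-0.8,0,0,0],
    [0,0,-1,0,0,0],
    [0,0,-1,0,0,0],
    [0,0,-1,0,0,0],
    [0,0,-1,0,0,0],
    [0,0,-1,0,0,0],
    [0,0,0,0,0,0],
  ],
)

```text
clock: 10.9
tcp_pos: [621.9, -63.6, 217.8]
tool_rot: [3.14, -0.007, 0.0]
contact_force: [0.2, -0.8, -0.2]
gripper_width: 94.0
grasp_force: 0.0
```

```bash
python3 look.py saucer,cup,jam_dish
```

```text
tcp [621.9 -63.6 217.8] rot [ 3.14  -0.007  0.   ] t 10.9
saucer 0.89 [319. 217. 105. 106.] top z 23.0 lo [ 563. -121.   19.] hi [676.  -7.  24.] encl 618.7 -63.8 r 59.6 fit (array([619.15823441, -63.85107828]), np.float64(52.94305891448386))
jam_dish 0.98 [162. 225.  77.  76.] top z 24.0 lo [570.  66.  19.] hi [653. 150.  25.] encl 611.9 108.4 r 43.6 fit (array([612.03592698, 108.09629073]), np.float64(40.18012714306664))
```

>>> step_arm(
  moves=[
    [-0.23,-0.96,0,0,0,0],
    [-0.23,-0.96,0,0,0,0],
    [-0.23,-0.96,0,0,0,0],
    [-0.23,-0.96,0,0,0,0],
    [-0.23,-0.96,0,0,0,0],
    [-0.23,-0.96,0,0,0,0],
    [-0.23,-0.96,0,0,0,0],
    [-0.23,-0.96,0,0,0,0],
    [-0.23,-0.96,0,0,0,0],
    [-0.23,-0.96,0,0,0,0],
    [-0.23,-0.96,0,0,0,0],
    [-0.23,-0.96,0,0,0,0],
    [-0.23,-0.96,0,0,0,0],
    [-0.23,-0.96,0,0,0,0],
    [-0.23,-0.96,0,0,0,0],
    [-0.23,-0.96,0,0,0,0],
    [-0.23,-0.96,0,0,0,0],
    [0,0,0,0,0,0],
    [0,0,0,0,0,0],
  ],
)

```text
clock: 13.48
tcp_pos: [502.5, 425.3, 213.3]
tool_rot: [3.139, 0.001, 0.0]
contact_force: [0.7, 0.3, 0.4]
gripper_width: 94.0
grasp_force: 0.0
```

```bash
python3 look.py jam_jar w3
cat > chk.py <<'E'
from h import *; import sys
c=r.capture("scene")
for n in sys.argv[1].split(","):
    for d in r.silhouettes(c,n)[:1]:
        p=pts(c,d["pixels"],c["extrinsics"]); lo,hi=np.percentile(p,[2,98],axis=0)
        print(n,round(d["conf"],2),"lo",lo.round(),"hi",hi.round(),"mid",((lo+hi)/2).round())
cv2.imwrite("pics/chk.png",cv2.resize(c["image"][150:350,150:570],None,fx=1.9,fy=1.9))
E
python3 chk.py cup,saucer
```

```text
tcp [502.5 425.3 213.3] rot [3.139e+00 1.000e-03 0.000e+00] t 13.47
jam_jar 0.58 [319. 217.  42.  49.] top z 52.0 lo [484. 404.  48.] hi [525. 445.  52.] encl 504.1 424.2 r 21.9 fit (array([504.56145735, 424.33628583]), np.float64(15.303273772988934))
cup 0.95 lo [ 589. -110.   14.] hi [669. -32.  72.] mid [629. -71.  43.]
saucer 0.98 lo [ 568. -117.   11.] hi [674.  -7.  24.] mid [621. -62.  17.]
```

View pics/chk.png

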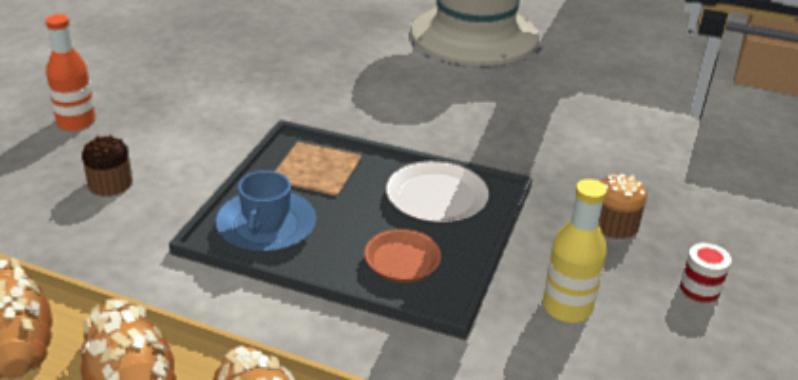

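The cup stands upright on the saucer at crop position (265,205), centred. Next is the jam jar.

>>> step_arm(
  moves=[
    [0.06,0.04,0.9,0,0,0],
    [0,0,0.9,0,0,0],
    [0,0,0.9,0,0,0],
    [0,0,0.9,0,0,0],
    [0,0,0.9,0,0,0],
    [0,0,0.9,0,0,0],
    [0,0,0.7,0,0,0],
    [0,0,0.47,0,0,0],
    [0,0,0,0,0,0],
  ],
)

```text
clock: 14.85
tcp_pos: [504.2, 424.4, 16.4]
tool_rot: [3.14, 0.002, -0.0]
contact_force: [-0.5, -0.2, 0.1]
gripper_width: 93.8
grasp_force: 0.0
```

>>> step_arm(
  moves=[
    [0,0,0,0,0,0],
    [0,0,0,0,0,0],
    [0,0,0,0,0,0],
    [0,0,0,0,0,0],
    [0,0,0,0,0,0],
    [0,0,0,0,0,0],
    [0,0,0,0,0,0],
    [0,0,0,0,0,0],
  ],
  gripper=1,
  newtons=15,
)

```text
clock: 15.85
tcp_pos: [504.6, 425.0, 17.4]
tool_rot: [3.141, -0.0, 0.0]
contact_force: [-0.4, -0.3, 0.3]
gripper_width: 43.6
grasp_force: 15.0
```

>>> step_arm(
  moves=[
    [0,0,-0.5,0,0,0],
    [0,0,-1,0,0,0],
    [0,0,-1,0,0,0],
    [0,0,-1,0,0,0],
    [0,0,-1,0,0,0],
    [0,0,-1,0,0,0],
    [0,0,-1,0,0,0],
    [0.3,0.88,0,0,0,0],
    [0.3,0.88,0,0,0,0],
    [0.3,0.88,0,0,0,0],
    [0.3,0.88,0,0,0,0],
    [0.3,0.88,0,0,0,0],
    [0.3,0.88,0,0,0,0],
    [0.3,0.88,0,0,0,0],
    [0.3,0.88,0,0,0,0],
    [0.3,0.88,0,0,0,0],
    [0.3,0.88,0,0,0,0],
    [0.3,0.88,0,0,0,0],
    [0.3,0.88,0,0,0,0],
    [0,0,0,0,0,0],
  ],
)

```text
clock: 18.35
tcp_pos: [613.3, 106.8, 213.1]
tool_rot: [3.141, -0.001, -0.002]
contact_force: [-0.5, 0.4, -1.0]
gripper_width: 43.7
grasp_force: 15.0
```

>>> step_arm(
  moves=[
    [0,0,0.8,0,0,0],
    [0,0,0.8,0,0,0],
    [0,0,0.8,0,0,0],
    [0,0,0.6,0,0,0],
    [0,0,0,0,0,0],
    [0,0,0,0,0,0],
  ],
)

```text
clock: 19.1
tcp_pos: [613.2, 109.0, 123.4]
tool_rot: [-3.141, -0.002, 0.001]
contact_force: [-0.6, 0.0, -0.9]
gripper_width: 43.5
grasp_force: 15.0
```

```bash
python3 look.py jam_dish,jam_jar w4
```

```text
tcp [613.2 109.  123.4] rot [-3.141e+00 -2.000e-03  1.000e-03] t 19.1
jam_dish 0.87 [319. 228. 106.  80.] top z 24.0 lo [587.  66.  19.] hi [654. 150.  25.] encl 611.9 108.3 r 43.4 fit (array([612.19561169, 108.27894785]), np.float64(40.0873316482777))
jam_jar 0.71 [526. 226. 143. 136.] top z 23.0 lo [ 561. -115.   18.] hi [677.  -6.  24.] encl 618.8 -63.4 r 60.2 fit (array([619.30999889, -63.83948695]), np.float64(53.47725518294404))
```

>>> step_arm(
  moves=[
    [-0.04,0,0.8,0,0,0],
    [0,0,0.8,0,0,0],
    [0,0,0.6,0,0,0],
    [0,0,0.4,0,0,0],
    [0,0,0.2,0,0,0],
    [0,0,0.1,0,0,0],
    [0,0,0.08,0,0,0],
    [0,0,0,0,0,0],
    [0,0,0,0,0,0],
  ],
)

```text
clock: 20.38
tcp_pos: [611.8, 108.3, 33.3]
tool_rot: [3.142, -0.001, 0.0]
contact_force: [-0.4, -1.3, -0.4]
gripper_width: 43.5
grasp_force: 15.0
```

>>> step_arm(
  moves=[
    [0,0,0.05,0,0,0],
    [0,0,0,0,0,0],
    [0,0,0,0,0,0],
  ],
)

```text
clock: 20.75
tcp_pos: [611.5, 108.3, 31.5]
tool_rot: [3.142, -0.0, 0.0]
contact_force: [0.5, -0.2, -0.8]
gripper_width: 43.8
grasp_force: 15.0
```

>>> step_arm(
  moves=[
    [0,0,0.04,0,0,0],
    [0,0,0,0,0,0],
    [0,0,0,0,0,0],
  ],
)

```text
clock: 21.12
tcp_pos: [611.6, 108.3, 31.3]
tool_rot: [3.142, -0.001, 0.0]
contact_force: [-1.4, -1.0, 5.0]
gripper_width: 43.8
grasp_force: 15.0
```

>>> step_arm(
  moves=[
    [0,0,0,0,0,0],
    [0,0,0,0,0,0],
    [0,0,0,0,0,0],
    [0,0,0,0,0,0],
    [0,0,0,0,0,0],
    [0,0,0,0,0,0],
  ],
  gripper=0,
)

```text
clock: 21.88
tcp_pos: [611.5, 108.3, 30.2]
tool_rot: [3.142, -0.0, 0.0]
contact_force: [-0.2, 1.2, -0.4]
gripper_width: 93.8
grasp_force: 0.0
```

>>> step_arm(
  moves=[
    [0,0,-0.4,0,0,0],
    [0,0,-0.8,0,0,0],
    [0,0,-1,0,0,0],
    [0,0,-1,0,0,0],
    [0,0,-1,0,0,0],
    [0,0,-1,0,0,0],
    [0,0,-1,0,0,0],
    [-0.78,-0.87,0,0,0,0],
    [-0.78,-0.87,0,0,0,0],
    [-0.78,-0.87,0,0,0,0],
    [-0.78,-0.87,0,0,0,0],
    [-0.78,-0.87,0,0,0,0],
    [-0.78,-0.87,0,0,0,0],
    [-0.78,-0.87,0,0,0,0],
    [-0.78,-0.87,0,0,0,0],
    [0,0,0,0,0,0],
    [0,0,0,0,0,0],
  ],
)

```text
clock: 24.0
tcp_pos: [424.8, 316.7, 216.9]
tool_rot: [3.141, -0.002, 0.001]
contact_force: [0.9, -0.4, -0.6]
gripper_width: 94.2
grasp_force: 0.0
```

```bash
python3 look.py almond_panettone w5;python3 chk.py jam_jar,jam_dish
```

```text
tcp [424.8 316.7 216.9] rot [ 3.141e+00 -2.000e-03  1.000e-03] t 24.0
almond_panettone 0.77 [321. 218.  60.  59.] top z 65.0 lo [404. 295.  60.] hi [444. 334.  66.] encl 423.8 314.9 r 23.2 fit (array([424.30780582, 314.75721287]), np.float64(14.787333196115144))
jam_jar 0.97 lo [539.  90.  12.] hi [634. 132.  66.] mid [587. 111.  39.]
jam_dish 0.91 lo [579.  72.  11.] hi [654. 148.  25.] mid [616. 110.  18.]
```

View pics/chk.png

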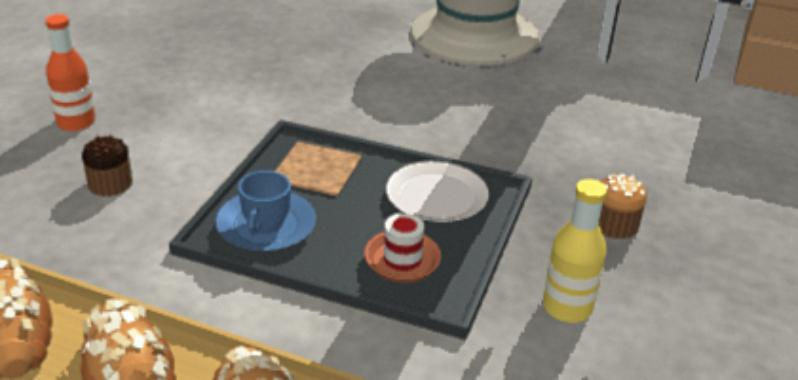

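The jar stands in its dish at crop position (403,245). Next is the almond panettone.

>>> step_arm(
  moves=[
    [-0.02,0.05,0.9,0,0,0],
    [0,0,0.9,0,0,0],
    [0,0,0.9,0,0,0],
    [0,0,0.9,0,0,0],
    [0,0,0.9,0,0,0],
    [0,0,0.9,0,0,0],
    [0,0,0.9,0,0,0],
    [0,0,0.5,0,0,0],
    [0,0,0,0,0,0],
  ],
)

```text
clock: 25.38
tcp_pos: [423.3, 314.9, 11.4]
tool_rot: [3.14, 0.002, -0.0]
contact_force: [0.2, -0.3, -0.2]
gripper_width: 94.3
grasp_force: 0.0
```

>>> step_arm(
  moves=[
    [0,0,0,0,0,0],
    [0,0,0,0,0,0],
    [0,0,0,0,0,0],
    [0,0,0,0,0,0],
    [0,0,0,0,0,0],
    [0,0,0,0,0,0],
    [0,0,0,0,0,0],
    [0,0,0,0,0,0],
  ],
  gripper=1,
  newtons=15,
)

```text
clock: 26.38
tcp_pos: [423.8, 315.5, 12.7]
tool_rot: [-3.142, -0.001, 0.001]
contact_force: [-0.4, -1.2, 5.3]
gripper_width: 58.2
grasp_force: 15.0
```

>>> step_arm(
  moves=[
    [0,0,-0.5,0,0,0],
    [0,0,-1,0,0,0],
    [0,0,-1,0,0,0],
    [0,0,-1,0,0,0],
    [0.215,0.885,0,0,0,0],
    [0.215,0.885,0,0,0,0],
    [0.215,0.885,0,0,0,0],
    [0.215,0.885,0,0,0,0],
    [0.215,0.885,0,0,0,0],
    [0.215,0.885,0,0,0,0],
    [0.215,0.885,0,0,0,0],
    [0.215,0.885,0,0,0,0],
    [0,0,0,0,0,0],
    [0,0,0,0,0,0],
  ],
)

```text
clock: 28.12
tcp_pos: [475.0, 103.7, 117.4]
tool_rot: [-3.141, 0.0, -0.0]
contact_force: [-0.1, 0.2, -0.7]
gripper_width: 57.9
grasp_force: 15.0
```

```bash
python3 look.py plate,almond_panettone w6
```

```text
tcp [475.  103.7 117.4] rot [-3.141  0.    -0.   ] t 28.12
plate 0.83 [322. 214. 153. 114.] top z 22.0 lo [449.  40.  17.] hi [538. 164.  23.] encl 476.5 102.0 r 63.5 fit (array([477.37938727, 102.03303205]), np.float64(57.341258873464746))
almond_panettone 0.8 [321. 292. 132. 125.] top z 170.0 lo [463.  84. 165.] hi [497. 123. 171.] encl 480.5 103.4 r 24.5 fit (array([478.47849984, 103.48478415]), np.float64(13.846797022865026))
```

View pics/w6.png

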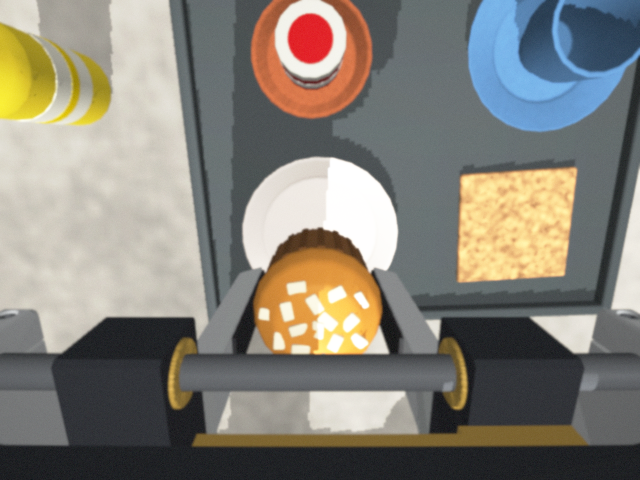

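The panettone hangs upright over the plate (plate centre (321,225) in the picture). I'll correct by 2 mm and lower it.

>>> step_arm(
  moves=[
    [0.05,0.055,0.8,0,0,0],
    [0,0,0.8,0,0,0],
    [0,0,0.6,0,0,0],
    [0,0,0.4,0,0,0],
    [0,0,0.2,0,0,0],
    [0,0,0.1,0,0,0],
    [0,0,0.05,0,0,0],
    [0,0,0,0,0,0],
    [0,0,0,0,0,0],
  ],
)

```text
clock: 29.4
tcp_pos: [477.1, 101.5, 29.1]
tool_rot: [3.142, -0.001, 0.0]
contact_force: [0.0, -0.0, -0.3]
gripper_width: 58.2
grasp_force: 15.0
```

>>> step_arm(
  moves=[
    [0,0,0.05,0,0,0],
    [0,0,0,0,0,0],
    [0,0,0,0,0,0],
  ],
)

```text
clock: 29.78
tcp_pos: [476.8, 101.5, 27.3]
tool_rot: [3.142, -0.0, 0.0]
contact_force: [0.4, 1.4, -1.7]
gripper_width: 58.1
grasp_force: 15.0
```

>>> step_arm(
  moves=[
    [0,0,0.03,0,0,0],
    [0,0,0,0,0,0],
    [0,0,0,0,0,0],
  ],
)

```text
clock: 30.15
tcp_pos: [476.9, 101.5, 26.6]
tool_rot: [3.142, -0.0, 0.0]
contact_force: [-0.8, -0.3, 3.7]
gripper_width: 58.3
grasp_force: 15.0
```

>>> step_arm(
  moves=[
    [0,0,0,0,0,0],
    [0,0,0,0,0,0],
    [0,0,0,0,0,0],
    [0,0,0,0,0,0],
    [0,0,0,0,0,0],
    [0,0,0,0,0,0],
    [0,0,-0.4,0,0,0],
    [0,0,-0.8,0,0,0],
    [0,0,-1,0,0,0],
    [0,0,-1,0,0,0],
    [0,0,-1,0,0,0],
    [0,0,-1,0,0,0],
    [0,0,-1,0,0,0],
    [0,0,-1,0,0,0],
    [0,0,0,0,0,0],
  ],
  gripper=0,
)

```text
clock: 32.02
tcp_pos: [478.3, 101.6, 245.2]
tool_rot: [-3.141, -0.006, 0.0]
contact_force: [-0.4, -0.9, -1.0]
gripper_width: 93.8
grasp_force: 0.0
```

>>> step_arm(
  moves=[
    [0.055,0.985,0,0,0,0],
    [0.055,0.985,0,0,0,0],
    [0.055,0.985,0,0,0,0],
    [0.055,0.985,0,0,0,0],
    [0.055,0.985,0,0,0,0],
    [0.055,0.985,0,0,0,0],
    [0.055,0.985,0,0,0,0],
    [0.055,0.985,0,0,0,0],
    [0.055,0.985,0,0,0,0],
    [0.055,0.985,0,0,0,0],
    [0.055,0.985,0,0,0,0],
    [0.055,0.985,0,0,0,0],
    [0.055,0.985,0,0,0,0],
    [0.055,0.985,0,0,0,0],
    [0.055,0.985,0,0,0,0],
    [0.055,0.985,0,0,0,0],
    [0.055,0.985,0,0,0,0],
    [0.055,0.985,0,0,0,0],
    [0,0,0,0,0,0],
    [0,0,0,0,0,0],
  ],
)

```text
clock: 34.52
tcp_pos: [506.3, -429.2, 241.4]
tool_rot: [-3.139, 0.001, 0.0]
contact_force: [0.4, 0.1, 0.4]
gripper_width: 94.0
grasp_force: 0.0
```

```bash
python3 look.py orange_bottle w7;python3 chk.py almond_panettone,plate
```

```text
tcp [ 506.3 -429.2  241.4] rot [-3.139e+00  1.000e-03  0.000e+00] t 34.52
orange_bottle 0.94 [322. 222.  51.  75.] top z 161.0 lo [ 494. -446.  157.] hi [ 521. -419.  161.] encl 507.4 -432.7 r 14.8 fit (array([ 507.65600232, -432.61504474]), np.float64(10.405303690048006))
almond_panettone 0.95 lo [464.  80.  15.] hi [507. 131.  78.] mid [486. 105.  47.]
plate 0.56 lo [426.  47.  11.] hi [535. 160.  23.] mid [481. 103.  17.]
```

View pics/w7.png

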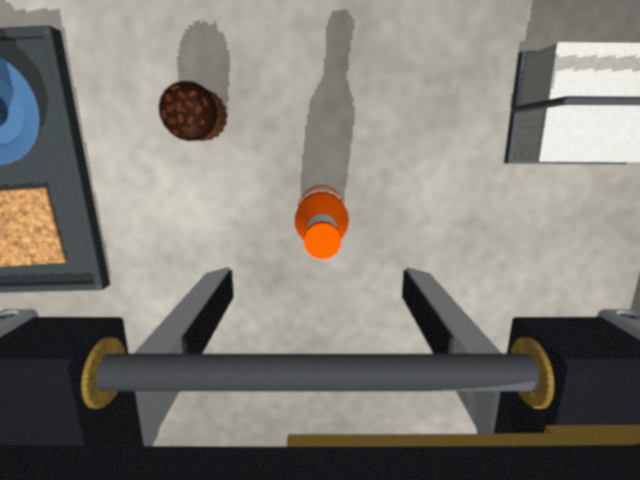

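The orange bottle's cap is at (322,240) in the picture, so I'll correct by 3 mm and grip the neck.

>>> step_arm(
  moves=[
    [0.04,0.095,0.8,0,0,0],
    [0,0,0.9,0,0,0],
    [0,0,0.9,0,0,0],
    [0,0,0.9,0,0,0],
    [0,0,0.5,0,0,0],
    [0,0,0.2,0,0,0],
    [0,0,0,0,0,0],
    [0,0,0,0,0,0],
  ],
)

```text
clock: 35.78
tcp_pos: [508.5, -433.8, 117.6]
tool_rot: [3.14, -0.001, 0.0]
contact_force: [0.3, 0.8, -0.5]
gripper_width: 93.8
grasp_force: 0.0
```

>>> step_arm(
  moves=[
    [0,0,0,0,0,0],
    [0,0,0,0,0,0],
    [0,0,0,0,0,0],
    [0,0,0,0,0,0],
    [0,0,0,0,0,0],
    [0,0,0,0,0,0],
    [0,0,0,0,0,0],
    [0,0,0,0,0,0],
    [0,0,0,0,0,0],
    [0,0,0,0,0,0],
  ],
  gripper=1,
  newtons=30,
)

```text
clock: 37.02
tcp_pos: [507.9, -433.1, 116.4]
tool_rot: [-3.141, 0.0, 0.0]
contact_force: [-0.2, 0.9, -0.1]
gripper_width: 29.1
grasp_force: 30.0
```

>>> step_arm(
  moves=[
    [0,0,-0.4,0,0,0],
    [0,0,-0.8,0,0,0],
    [0,0,-0.8,0,0,0],
    [0,0,-0.8,0,0,0],
    [0,0,-0.5,0,0,0],
    [-0.06,-0.4,0,0,0,0],
    [-0.06,-0.88,0,0,0,0],
    [-0.06,-0.88,0,0,0,0],
    [-0.06,-0.88,0,0,0,0],
    [-0.06,-0.88,0,0,0,0],
    [-0.06,-0.88,0,0,0,0],
    [-0.06,-0.88,0,0,0,0],
    [-0.06,-0.88,0,0,0,0],
    [-0.06,-0.88,0,0,0,0],
    [-0.06,-0.88,0,0,0,0],
    [-0.06,-0.88,0,0,0,0],
    [-0.06,-0.88,0,0,0,0],
    [-0.06,-0.88,0,0,0,0],
    [-0.06,-0.88,0,0,0,0],
    [-0.03,-0.54,0,0,0,0],
  ],
)

```text
clock: 39.52
tcp_pos: [481.1, -60.1, 215.4]
tool_rot: [3.142, -0.0, 0.002]
contact_force: [0.8, -0.2, -3.6]
gripper_width: 29.1
grasp_force: 30.0
```

>>> step_arm(
  moves=[
    [0,0,0,0,0,0],
    [0,0,0,0,0,0],
  ],
)

```text
clock: 39.78
tcp_pos: [481.9, -62.4, 215.4]
tool_rot: [3.141, -0.0, 0.0]
contact_force: [-0.0, -0.2, -2.6]
gripper_width: 29.1
grasp_force: 30.0
```

```bash
python3 look.py coaster,orange_bottle w8; python3 chk.py orange_bottle,coaster
```

```text
tcp [481.9 -62.4 215.4] rot [ 3.141 -0.     0.   ] t 39.77
coaster 0.61 [316. 207.  95.  78.] top z 16.0 lo [ 450. -110.   12.] hi [530. -16. 104.] encl 483.3 -63.0 r 63.6 fit (array([486.60507977, -63.54039882]), np.float64(38.8208408292522))
orange_bottle 0.9 [320. 276.  83. 150.] top z 260.0 lo [467. -76. 255.] hi [496. -49. 260.] encl 481.2 -62.3 r 15.1 fit (array([481.8021822 , -62.25744705]), np.float64(10.612111676553729))
orange_bottle 0.8 lo [472. -81. 100.] hi [510. -33. 258.] mid [491. -57. 179.]
coaster 0.76 lo [ 426. -108.    6.] hi [529. -13.  16.] mid [477. -60.  11.]
```

View pics/w8.png

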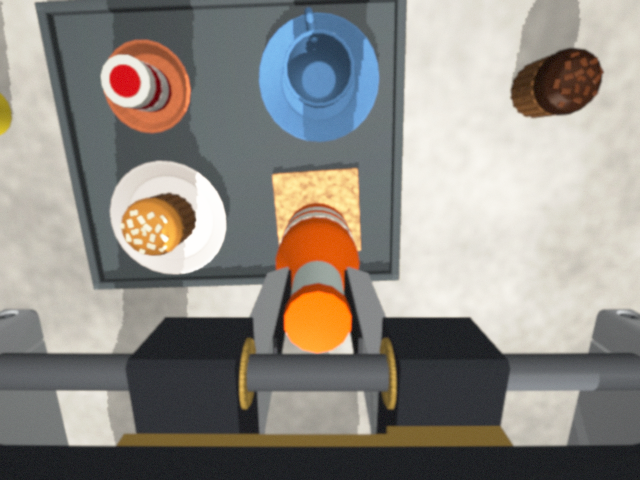

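View pics/chk.png

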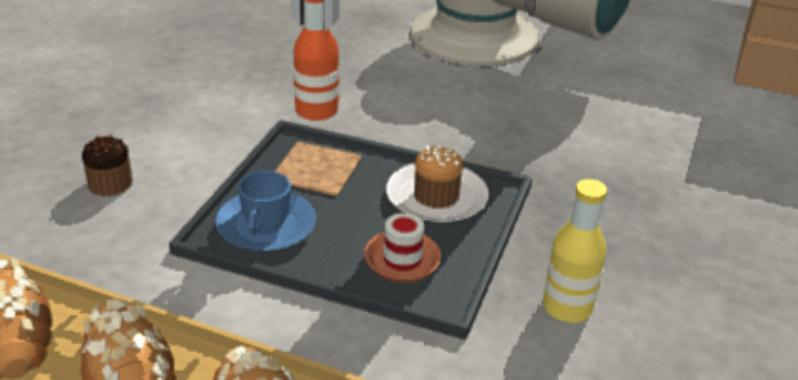

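All three placed items stand upright and centred on their dishes. The bottle is upright over the coaster, whose centre is at about (482,-63) mm. I'll lower it.

>>> step_arm(
  moves=[
    [0,0.02,0.6,0,0,0],
    [0,0,0.7,0,0,0],
    [0,0,0.6,0,0,0],
    [0,0,0.4,0,0,0],
    [0,0,0.25,0,0,0],
    [0,0,0.12,0,0,0],
    [0,0,0.06,0,0,0],
    [0,0,0,0,0,0],
    [0,0,0,0,0,0],
  ],
)

```text
clock: 41.2
tcp_pos: [481.9, -62.5, 133.8]
tool_rot: [3.141, -0.001, 0.0]
contact_force: [0.2, 0.0, -2.0]
gripper_width: 29.1
grasp_force: 30.0
```

>>> step_arm(
  moves=[
    [0,0,0.04,0,0,0],
    [0,0,0,0,0,0],
    [0,0,0,0,0,0],
  ],
)

```text
clock: 41.58
tcp_pos: [481.7, -62.5, 132.3]
tool_rot: [3.141, -0.0, 0.0]
contact_force: [0.1, 0.5, -2.5]
gripper_width: 29.2
grasp_force: 30.0
```

>>> step_arm(
  moves=[
    [0,0,0.03,0,0,0],
    [0,0,0,0,0,0],
    [0,0,0,0,0,0],
  ],
)

```text
clock: 41.95
tcp_pos: [481.7, -62.4, 131.4]
tool_rot: [3.141, 0.0, 0.0]
contact_force: [-0.5, 0.1, -2.6]
gripper_width: 28.9
grasp_force: 30.0
```

>>> step_arm(
  moves=[
    [0,0,0.03,0,0,0],
    [0,0,0,0,0,0],
    [0,0,0,0,0,0],
  ],
)

```text
clock: 42.32
tcp_pos: [481.7, -62.4, 130.4]
tool_rot: [3.142, 0.0, 0.0]
contact_force: [-0.5, -0.7, -2.0]
gripper_width: 29.0
grasp_force: 30.0
```

>>> step_arm(
  moves=[
    [0,0,0.02,0,0,0],
    [0,0,0,0,0,0],
    [0,0,0,0,0,0],
  ],
)

```text
clock: 42.7
tcp_pos: [482.0, -62.4, 130.3]
tool_rot: [3.141, -0.001, 0.0]
contact_force: [0.1, 0.4, 2.9]
gripper_width: 29.1
grasp_force: 30.0
```

>>> step_arm(
  moves=[
    [0,0,0,0,0,0],
    [0,0,0,0,0,0],
    [0,0,0,0,0,0],
    [0,0,0,0,0,0],
    [0,0,0,0,0,0],
    [0,0,0,0,0,0],
    [0,0,-0.3,0,0,0],
    [0,0,-0.8,0,0,0],
    [0,0,-1,0,0,0],
    [0,0,-1,0,0,0],
    [0,0,-1,0,0,0],
    [0,0,-1,0,0,0],
    [0,0,0,0,0,0],
    [0,0,0,0,0,0],
  ],
  gripper=0,
)

```text
clock: 44.45
tcp_pos: [481.1, -62.3, 282.2]
tool_rot: [-3.141, 0.001, 0.0]
contact_force: [-0.5, -0.2, -0.4]
gripper_width: 93.9
grasp_force: 0.0
```

```bash
python3 look.py coaster,orange_bottle,jam_jar,jam_dish,almond_panettone,plate,cup,saucer w9; python3 chk.py orange_bottle,coaster,lemon_bottle,choc_panettone
```

```text
tcp [481.1 -62.3 282.2] rot [-3.141e+00  1.000e-03  0.000e+00] t 44.45
coaster 0.56 [315. 201.  79.  75.] top z 85.0 lo [466. -89.  85.] hi [494. -36. 108.] encl 481.2 -62.2 r 27.3 fit (array([482.180479  , -62.35919155]), np.float64(26.115124971271143))
orange_bottle 0.86 [320. 216.  46.  64.] top z 175.0 lo [468. -76. 171.] hi [495. -48. 175.] encl 481.2 -62.2 r 14.8 fit (array([481.45007467, -62.20163571]), np.float64(10.37924189818514))
jam_jar 0.64 [167.  93.  56.  46.] top z 66.0 lo [591.  88.  62.] hi [631. 128.  66.] encl 610.4 108.2 r 21.9 fit (array([610.5675172 , 107.79341295]), np.float64(15.295679446133283))
jam_dish 0.95 [174.  95.  74.  76.] top z 25.0 lo [570.  67.  20.] hi [654. 150.  63.] encl 611.2 108.7 r 43.7 fit (array([611.29063675, 108.43682511]), np.float64(39.974826117676194))
almond_panettone 0.91 [184. 211.  64.  53.] top z 79.0 lo [457.  82.  74.] hi [497. 121.  79.] encl 476.4 101.3 r 23.1 fit (array([477.43237054, 101.16298622]), np.float64(14.706130146368187))
plate 0.95 [191. 205.  98.  95.] top z 22.0 lo [415.  41.  18.] hi [538. 163.  23.] encl 476.6 102.6 r 63.7 fit (array([476.73043729, 102.0933136 ]), np.float64(57.98004637966579))
cup 0.74 [320.  71.  57.  83.] top z 73.0 lo [590. -94.  68.] hi [648. -34.  73.] encl 619.1 -63.7 r 30.6 fit (array([618.78467205, -63.73946835]), np.float64(28.534827185845554))
saucer 0.91 [319.  87. 102. 106.] top z 24.0 lo [ 562. -121.   19.] hi [676.  -6.  24.] encl 619.2 -63.9 r 59.5 fit (array([618.81691734, -63.79063311]), np.float64(53.00280981496487))
orange_bottle 0.81 lo [473. -79.  18.] hi [510. -33. 174.] mid [492. -56.  96.]
coaster 0.91 lo [ 440. -103.   10.] hi [530. -13.  16.] mid [485. -58.  13.]
lemon_bottle 0.77 lo [587. 273.   4.] hi [621. 324. 160.] mid [604. 298.  82.]
choc_panettone 0.58 lo [ 543. -354.   -1.] hi [ 643. -265.   64.] mid [ 593. -310.   31.]
```

View pics/chk.png

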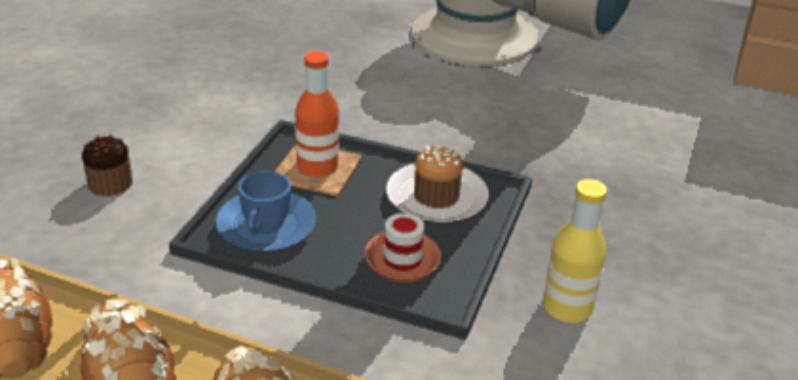

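All four items stand upright and centred on their dishes. The dishes and both look-alikes are where they started, and the gripper is clear, so I'll hand the job in.

```bash
python3 -c "from workcell import r; print(r.job_done())"
```

```text
the job is handed in; nothing more can be done
None
```

I laid the tray and handed the job in at about 44 s: my last camera check had cup, bottle, panettone and jar upright, each within about 3 mm of its dish's centre, with dishes and look-alikes unmoved; no verdict was returned.

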